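# Carry the pastry tray with the loose rolling pin to the cork mat

## Task

Lift the wooden pastry tray by its springy wire handle with the rolling pin lying loose on it, tilting the handle against the dip as it comes up so that the pin does not run off an open end, and before you carry it away bring the pin to lie steady under the handle for a good three seconds. Then carry the tray through the air to the cork mat, set it down softly, centred and square on the mat with the pin still lying under the handle, and let go. Do not touch the pin, and leave the biscuit cutter and the spoon where they lie.

Things in the scene. Friction and masses are not known exactly. Their poses are not given: they have to be found in the camera images.
- tray: Wooden pastry tray, 300 mm along x, 310 mm along y, 0.6 kg with its handle, flat on the worktop at the start. Origin: centre of its underside; z up. Flat floor, its top at 10 mm. Rails 12 mm thick along the two sides (y = +-149 mm), up to 32 mm; the two ends (x = +-150 mm) are open, no rim. A wire bail over the middle (x = 0) carries the wooden grip. The same either way round
- tray_grip (a point): middle of the wooden grip, a straight bar 18 x 18 mm, 150 mm long along the tray's y, 190 mm above the tray's origin; take it from above, fingers closing along the tray's x (60 N or more). Its wires give like a spring of 4 N m/rad about the line x = 0, z = 21 mm along the tray's y: held up, the side where the pin lies dips by about 0.7 rad per m that the pin is off the middle
- rolling_pin: Hollow steel rolling pin lying loose across the tray, parallel to the tray's y; at the start at rest 50 to 85 mm from the middle. Barrel 84 mm diameter, 160 mm long, with two wooden handles 260 mm overall; about 0.28 kg (+-25 %). Origin: its centre, on its axis, 52 mm above the tray's origin when it lies on the tray floor; its y is its axis, x and z turn as it rolls
- pin_center (a point): the pin's centre again. The pin rolls easily along the tray's x and hardly slips: on a floor tilted by a (rad) it gathers speed at about 6.5 x a m/s2; when the tray speeds up along its x, the pin lags with about two thirds of the tray's acceleration; on a level floor it slows only gradually (from 0.15 m/s it rolls on by 0.1 m and more); slopes under about 0.01 rad may not start it
- cork_mat: Flat cork mat, fixed, 330 mm along its x and 340 mm along its y, 6 mm thick: the place for the tray. Origin: centre of its underside, on the worktop; z up. Tray and mat are square together when their x axes are parallel, either way round
- cutter: steel biscuit cutter, a ring 60 mm in diameter and 30 mm high, between tray and mat; origin: centre of its underside; leave it
- spoon: steel spoon with a dark wooden handle, 200 mm long and under 35 mm high, lying between tray and mat; leave it

How it is judged:
By the outcome, as a careful person would: the job done as asked, in the order asked, and still so for the second after the job is handed in, with the robot touching nothing.
It also fails if it takes over 72 s, if anything falls off the work surface, if the arm or the gripper's body presses on something with over 40 N, if the wrist force passes 120 N, or if a joint passes its speed limit or range.

## Robot

A 6-joint arm with a two-finger parallel gripper is mounted at the origin on the work surface. World frame = base frame: x ahead of the robot, y to its left, z up, the work surface at z = 0. Lengths are in m, angles in rad, forces in N, time in s.
With the tool pointing down it reaches from about 0.225 to 0.875 m from the base axis. Payload 3.4 kg.
Tool frame: the origin (TCP) lies where the fingers leave the gripper's body, on its centre line; the fingertips stand 73 mm ahead of it and the grasp point (between the pads) lies 54 mm ahead of it (manip.pinch_z is the distance from the TCP to the grasp point, in m); z points along the fingers, y is the line along which they close (so a half turn about z gives the same grasp; the last joint's range is limited). The gripper opens to 85 mm and grips with 20 to 120 N. Pads are 22 mm wide; open, the fingers measure 114 mm over their backs; the gripper's body (76 mm by 85 mm) begins 54 mm behind the grasp point. The pads swing forward as they close: fully open they stand 13 mm farther back than shut.
Start: joints at [1.087, 0.276, 1.505, -0, 1.361, -0.121], TCP at [0.204, 0.538, 0.304] pointing down, gripper open.
Joint ranges: [-2.89, 2.89], [-0.75, 2.08], [0.22, 2.7], [-1.18, 4.32], [0.11, 2.71], [-2.7, 2.7]. Speed limits (rad/s): [2.57, 2.57, 3.14, 3.14, 3.14, 3.14].

## Interface

Orientations are given as a unit quaternion [w, x, y, z].
In Python, from rig import readout, imaging, manip gives the robot as it stands. The module is installed in compiled form; this text tells all that it offers.
- The arm moves only by the tool servo_tool, never from a script. Its argument "moves" is a list of rows, each an object with "dp": the shift along the tool's x, y, z in units of 0.2 m (1.0 is 0.2 m), a list of three; "delta_rot": the turn, a rotation vector about the tool's x, y, z in units of 0.1 rad (1.0 is 0.1 rad), a list of three; "fingers": the opening, from 0 (shut) to 1 (fully open). In form: [{"dp": [dx, dy, dz], "delta_rot": [wx, wy, wz], "fingers": fingers}, ...]. A call has 1 to 5 rows; each row shifts and turns the commanded pose from where the row before left it, along the tool's axes as they then stand; what a row does not reach is not made up. A row lasts 1/10 s, in which the tool goes at most 50 mm and 8.59 degrees, less where a joint would pass 70% of its speed; a pose out of reach is approached as far as the arm can. A call with a number of a shift or a turn outside -1 to 1 is refused whole. A call with a gripper value outside its range is refused whole. The fingers move at their own pace and stop on an object; "force" is the grip in N (left out, the last holds). Time passes only in rows, so rows that do not move let the fingers close. It gives the time, the measured TCP pose, the force, the opening and the grip force at its end, in the units of the state.
- readout.get_state(): the state, without advancing time (a new reading comes with each control period).
- imaging.get_image(name): name is "scene" or "top"; returns (picture, depth): 384x512x3 uint8, red, green, blue; 384x512 float32, m along the optical axis (not along the pixel's ray), 0 where there is no reading.
- imaging.calibration(name): a dict with "intrinsics" (3x3 intrinsics, pixels), "dist" ([k1, k2, p1, p2, k3] as OpenCV has them; the pictures are not rectified), "R" (3x3) and "t" (3): a world point X has camera coordinates R X + t. Camera axes: x right, y down, z forward; pixel columns grow to the right and rows downward; lengths in m; the calibration is good to about 2 mm. A picture is of the moment at which its call begins. calibration takes no time and is no camera call.
- manip.sign_off(): hands the job in; it is judged then, once.
The state is a dict: "clock": time; "qpos": joint angles; "qd": joint speeds; "effort": joint torques, N m; "position": TCP position; "ee_rot": TCP orientation; "contact_force": force on the tool from outside, world axes, zero at the start; "moment": the same for the moment, N m; "width": finger opening in m; "gripper_force": force on a finger pad.
Only numpy, scipy, OpenCV 4.12 (cv2) and the standard library are available. Lean on these libraries where they do the work, as an engineer would, in place of code of your own. Each camera call takes 0.05 s, during which the arm holds its last target. There are 200 camera calls.

## Working session

There is one attempt and no reset: what is moved stays moved. The work goes in short steps, Python scripts to look and compute and a tool call to move; the robot and the scene stay as the last step left them, time stands still between calls to the robot, and variables do not carry over. Pictures are saved under pics/ and viewed, at most 10 in all, crops included, and the job is handed in when it is done.

Besides the shell and the picture viewer there is one more tool, called after "Call:" as a command line: name --argument value ..., lists and objects as JSON in quotes. servo_tool: Moves the arm, as the interface text tells. Its arguments: {"type":"object","properties":{"moves":{"type":"array"},"force":{"type":"number"}},"required":["moves"]}

```bash
mkdir -p pics; ls; python3 - <<'E'
from rig import readout, imaging, manip
import cv2, numpy as np
s=readout.get_state()
for k in s: print(k, np.round(s[k],3))
print(manip.pinch_z)
for n in ("scene","top"):
    im,d=imaging.get_image(n); c=imaging.calibration(n)
    np.savez(f"{n}0.npz",im=im,d=d)
    cv2.imwrite(f"pics/{n}0.png",im[:,:,::-1])
    print(n,{k:np.round(c[k],3).tolist() for k in c})
E
```

```text
pics
clock 0.0
qpos [ 1.087  0.277  1.506 -0.     1.361 -0.121]
qd [ 0.    -0.002 -0.001  0.    -0.     0.001]
effort [ 1.0000e-03 -4.1677e+01 -2.4580e+01 -0.0000e+00  1.1000e-02  0.0000e+00]
position [0.204 0.537 0.303]
ee_rot [-0.     0.18   0.984 -0.001]
contact_force [-0.203 -0.585  0.887]
moment [-0.007 -0.011 -0.022]
gripper_force 0.0
width 0.085
0.0539
scene {'intrinsics': [[386.861, 0.0, 244.142], [0.0, 386.861, 184.807], [0.0, 0.0, 1.0]], 'dist': [-0.09, 0.0, 0.0, 0.0, 0.0], 'R': [[-0.074, 0.997, 0.006], [0.75, 0.06, -0.658], [-0.657, -0.044, -0.753]], 't': [0.011, -0.3, 1.343]}
top {'intrinsics': [[445.464, 0.0, 259.636], [0.0, 445.464, 199.07], [0.0, 0.0, 1.0]], 'dist': [-0.073, 0.0, 0.0, 0.0, 0.0], 'R': [[-0.001, -1.0, -0.003], [-0.997, 0.001, -0.076], [0.076, 0.003, -0.997]], 't': [0.038, 0.509, 1.264]}
```

View pics/scene0.png

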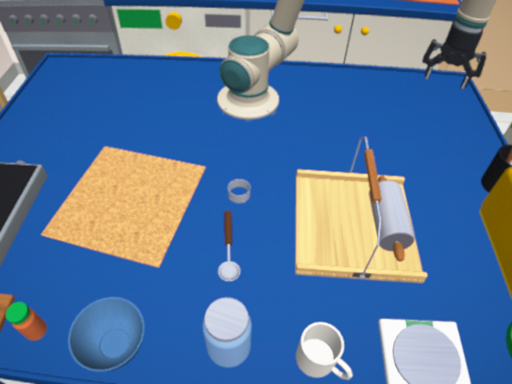

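View pics/top0.png

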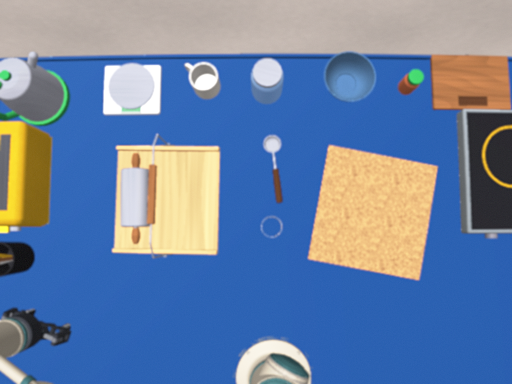

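The views show the tray (top view, cols 114–220, rows 146–255), with its rails at the top and bottom. The pin is at about (135,197), to the left (+y) of the grip at (152,195). The mat is at about cols 310–437 and slightly turned. The cutter (272,227) and spoon (275,170) lie between tray and mat.

```bash
cat > h.py <<'E'
import numpy as np, cv2
from rig import imaging
def world(name,d):
    c=imaging.calibration(name); h,w=d.shape
    u,v=np.meshgrid(np.arange(w),np.arange(h))
    p=cv2.undistortPoints(np.stack([u,v],-1).reshape(-1,1,2).astype(float),np.array(c["intrinsics"]),np.array(c["dist"])).reshape(h,w,2)
    P=np.dstack([p[...,0]*d,p[...,1]*d,d])
    return (P-np.array(c["t"]))@np.array(c["R"])   # R^T (P-t)
def rect(P):
    (cx,cy),(a,b),ang=cv2.minAreaRect(P[:,:2].astype(np.float32)); return np.round([cx,cy,a,b,ang],4)
E
python3 - <<'E'
from h import *
for n in ("top","scene"):
    f=np.load(n+"0.npz"); im,d=f["im"],f["d"]; W=world(n,d); ok=d>0
    hsv=cv2.cvtColor(im,cv2.COLOR_RGB2HSV); H,S,V=[hsv[...,i].astype(int) for i in range(3)]
    X,Y,Z=W[...,0],W[...,1],W[...,2]
    reg=ok&(X>.15)&(X<.8)
    def big(m):
        k,l,s,_=cv2.connectedComponentsWithStats(m.astype(np.uint8)); return l==1+np.argmax(s[1:,4])
    tab=reg&(H>100)&(H<125)&(S>150)&(abs(Z)<.03)
    print(n,"table z",np.median(Z[tab]))
    mat=big(reg&(Y<0)&(Y>-.5)&(H<25)&(S>60)&(Z<.03)&(Z>-.01)); print("mat",rect(W[mat]),np.median(Z[mat]),mat.sum())
    w=reg&(Y>.1)&(Y<.5)&(H<30)&(S>40)&(Z<.045)&(Z>-.01)
    fl=big(w); print("tray",rect(W[fl]),np.percentile(Z[fl],[5,50,95]).round(3))
    g=reg&(Y>.05)&(Y<.55)&(Z>.17)&(Z<.23)&(X<.65)&(H<20)&(S>80); 
    if g.sum(): g=big(g);print("grip",rect(W[g]),np.percentile(Z[g],[5,50,95]).round(3),g.sum())
    p=reg&(Y>.1)&(Y<.5)&(Z>.05)&(Z<.13)&(S<70); p=big(p); print("pin",rect(W[p]),np.percentile(Z[p],[50,90,99]).round(3),p.sum())
    o=reg&(Y>-.05)&(Y<.12)&~((H>100)&(H<125)&(S>150)); k,l,s,ce=cv2.connectedComponentsWithStats(o.astype(np.uint8))
    for i in range(1,k):
        if s[i,4]>15: print("obj",ce[i].round(),rect(W[l==i]),Z[l==i].max().round(3))
E
```

```text
top table z -0.0008703365275142098
mat [ 0.4726 -0.2962  0.333   0.3401 79.0048] 0.005270914610187239 12856
tray [ 0.5105  0.2542  0.1922  0.3191 89.4001] [0.004 0.009 0.03 ]
grip [5.08700e-01 3.07300e-01 1.93000e-02 1.45900e-01 8.89926e+01] [0.188 0.197 0.201] 486
pin [0.5128 0.3894 0.1704 0.0818 1.4133] [0.087 0.093 0.097] 1618
obj [266.  96.] [7.9660e-01 1.6800e-02 4.4000e-02 6.7000e-03 8.9965e+01] 0.141
obj [274. 162.] [0.6012 0.001  0.2065 0.0564 0.7589] 0.024
obj [272. 226.] [4.30100e-01 4.10000e-03 6.44000e-02 6.11000e-02 8.94345e+01] 0.035
scene table z -0.0007839304690237195
mat [ 0.4722 -0.2962  0.3386  0.3476 78.922 ] 0.004659000816769619 11832
tray [ 0.5117  0.2613  0.2018  0.3157 88.8073] [0.007 0.01  0.03 ]
grip [5.14300e-01 3.08500e-01 1.88000e-02 1.47600e-01 8.89701e+01] [0.189 0.198 0.2  ] 460
pin [0.515  0.3877 0.169  0.0803 2.5111] [0.088 0.093 0.095] 1682
obj [239. 191.] [0.42   0.0042 0.0944 0.064  3.6568] 0.031
obj [228. 253.] [ 5.976e-01 -4.300e-03  2.055e-01  5.430e-02  4.757e+00] 0.024
```

```bash
cat >> h.py <<'E'
from scipy.optimize import least_squares
from scipy.spatial.transform import Rotation as Ro
def rot(s): w,x,y,z=s["ee_rot"]; return Ro.from_quat([x,y,z,w])
def measure(o,ux,z0,ims=None):
    """o: xy of tray pivot, ux: angle of tray x axis, z0: tray underside height -> dict name:(pin x in tray, pin z, floor slope, floor z at middle)"""
    c,s=np.cos(ux),np.sin(ux); out={}
    for n in ("top","scene"):
        im,d=ims[n] if ims else imaging.get_image(n)
        W=world(n,d); hsv=cv2.cvtColor(im,cv2.COLOR_RGB2HSV); H,S,V=[hsv[...,i].astype(int) for i in range(3)]
        D=W[...,:2]-o; x=D@[c,s]; y=D@[-s,c]; z=W[...,2]-z0
        wood=(d>0)&(H<30)&(S>40)&(V>140)&(abs(x)<.14)&(abs(y)<.135)&(z>-.012)&(z<.032)
        f=np.polyfit(x[wood],z[wood],1); r=z[wood]-np.polyval(f,x[wood]); k=abs(r)<.008
        f=np.polyfit(x[wood][k],z[wood][k],1)
        pin=(d>0)&(S<70)&(V>70)&(abs(x)<.2)&(abs(y)<.072)&(z>.045)&(z<.115)
        q=np.c_[x[pin],z[pin]]
        if len(q)<30: out[n]=(None,len(q),f[0],f[1]); continue
        R=least_squares(lambda p:np.hypot(*(q-p).T)-.042,[np.median(q[:,0]),.052],loss="soft_l1",f_scale=.002)
        out[n]=(R.x[0],R.x[1],f[0],f[1],len(q))
    return {n:np.round([v if v is not None else np.nan for v in t],4).tolist() for n,t in out.items()}
E
python3 - <<'E'
from h import *
from rig import readout
ims={n:(np.load(n+"0.npz")["im"],np.load(n+"0.npz")["d"]) for n in ("top","scene")}
print(measure(np.array([.511,.308]),np.radians(89),0,ims))
s=readout.get_state(); R=rot(s); print(R.as_matrix().round(3)); T=np.array([.511,.308,.303]); 
tx=np.radians(89)
M=np.c_[[-np.sin(tx),np.cos(tx),0],[np.cos(tx),np.sin(tx),0],[0,0,-1]]
Rt=Ro.from_matrix(M); print("rotvec tool",(R.inv()*Rt).as_rotvec(), "dp after rot units",Rt.inv().apply(T-s["position"])/.2)
E
```

```text
{'top': [0.0808, 0.0508, -0.0008, 0.0089, 1447.0], 'scene': [0.083, 0.0512, -0.0, 0.0095, 1367.0]}
[[-0.935  0.355 -0.001]
 [ 0.355  0.935 -0.001]
 [ 0.    -0.002 -1.   ]]
rotvec tool [-0.00157641 -0.00048212 -0.34535977] dp after rot units [-1.55530057e+00 -1.11935447e+00  6.51586187e-04]
```

Call:
servo_tool --moves '[{"dp": [0,0,0],"delta_rot": [-0.015,-0.005,-0.86],"fingers": 1},{"dp": [0,0,0],"delta_rot": [0,0,-0.86],"fingers": 1},{"dp": [0,0,0],"delta_rot": [0,0,-0.86],"fingers": 1},{"dp": [0,0,0],"delta_rot": [0,0,-0.87],"fingers": 1},{"dp": [-0.05,-0.04,0],"delta_rot": [0,0,0],"fingers": 1}]'

```text
clock: 0.6
position: [0.2133, 0.5296, 0.3034]
ee_rot: [0.0, 0.008, 1.0, 0.0]
contact_force: [0.3, 0.5, 0.1]
width: 0.0853
gripper_force: 0.0
```

Call:
servo_tool --moves '[{"dp": [-0.17,-0.12,0],"delta_rot": [0,0,0],"fingers": 1},{"dp": [-0.17,-0.12,0],"delta_rot": [0,0,0],"fingers": 1},{"dp": [-0.17,-0.12,0],"delta_rot": [0,0,0],"fingers": 1},{"dp": [-0.17,-0.12,0],"delta_rot": [0,0,0],"fingers": 1},{"dp": [-0.17,-0.12,0],"delta_rot": [0,0,0],"fingers": 1}]'

```text
clock: 1.1
position: [0.3832, 0.4044, 0.3038]
ee_rot: [0.0, 0.01, 1.0, 0.0]
contact_force: [0.8, 1.2, 0.4]
width: 0.0856
gripper_force: 0.0
```

Call:
servo_tool --moves '[{"dp": [-0.17,-0.12,0],"delta_rot": [0,0,0],"fingers": 1},{"dp": [-0.17,-0.12,0],"delta_rot": [0,0,0],"fingers": 1},{"dp": [-0.17,-0.12,0],"delta_rot": [0,0,0],"fingers": 1},{"dp": [-0.145,-0.12,0],"delta_rot": [0,0,0],"fingers": 1},{"dp": [0,0,0],"delta_rot": [0,0,0],"fingers": 1}]'

```text
clock: 1.6
position: [0.5149, 0.304, 0.3032]
ee_rot: [0.001, 0.013, 1.0, -0.001]
contact_force: [-0.2, 1.0, -0.7]
width: 0.0856
gripper_force: 0.0
```

Call:
servo_tool --moves '[{"dp": [0.01,0.01,0.06],"delta_rot": [0,0,0],"fingers": 1},{"dp": [0,0,0.06],"delta_rot": [0,0,0],"fingers": 1},{"dp": [0,0,0.06],"delta_rot": [0,0,0],"fingers": 1},{"dp": [0,0,0],"delta_rot": [0,0,0],"fingers": 1},{"dp": [0,0,0],"delta_rot": [0,0,0],"fingers": 1}]'

```text
clock: 2.1
position: [0.5083, 0.3107, 0.2673]
ee_rot: [-0.0, 0.008, 1.0, 0.0]
contact_force: [-0.2, 0.6, -0.7]
width: 0.0854
gripper_force: 0.0
```

```bash
cat >> h.py <<'E'
def aim(T,tx,th=0):
    """shift and turn (tool axes, units of a row) to TCP T, tray x axis angle tx, handle tilt th"""
    from rig import readout
    s=readout.get_state(); R=rot(s)
    M=np.c_[[-np.sin(tx),np.cos(tx),0],[np.cos(tx),np.sin(tx),0],[0,0,-1]]
    Rt=Ro.from_rotvec(th*np.array([np.sin(tx),-np.cos(tx),0]))*Ro.from_matrix(M)
    print("t",round(s["clock"],2),"pos",np.round(s["position"],4),"F",np.round(s["contact_force"],1),"M",np.round(s["moment"],3))
    print("rot",((R.inv()*Rt).as_rotvec()/.1).round(3),"dp",(R.inv().apply(np.array(T)-s["position"])/.2).round(3))
E
python3 - <<'E'
from h import *
ims={n:imaging.get_image(n) for n in ("top","scene")}
for n in ims:
    im,d=ims[n]; W=world(n,d); hsv=cv2.cvtColor(im,cv2.COLOR_RGB2HSV)
    g=(d>0)&(hsv[...,0]<20)&(hsv[...,1]>80)&(W[...,2]>.17)&(W[...,2]<.21)&(abs(W[...,0]-.51)<.12)&(abs(W[...,1]-.308)<.05)
    print(n,rect(W[g]),g.sum())
aim([.511,.308,.244],np.radians(89))
E
```

```text
top [5.08800e-01 3.06300e-01 1.76000e-02 1.46100e-01 8.99781e+01] 309
scene [5.16300e-01 3.08500e-01 1.84000e-02 1.43700e-01 8.89932e+01] 437
t 2.2 pos [0.509  0.3107 0.2683] F [-0.2  0.4  1.1] M [ 0.022  0.028 -0.02 ]
rot [0.017 0.018 0.005] dp [-0.01  -0.014  0.122]
```

Call:
servo_tool --moves '[{"dp": [-0.008,-0.015,0.04],"delta_rot": [0,0,0],"fingers": 1},{"dp": [0,0,0.045],"delta_rot": [0,0,0],"fingers": 1},{"dp": [0,0,0.035],"delta_rot": [0,0,0],"fingers": 1},{"dp": [0,0,0],"delta_rot": [0,0,0],"fingers": 0.6},{"dp": [0,0,0],"delta_rot": [0,0,0],"fingers": 0.4}]' --force 90

```text
clock: 2.7
position: [0.5106, 0.3071, 0.2435]
ee_rot: [0.0, 0.009, 1.0, 0.001]
contact_force: [-0.2, 1.0, 0.1]
width: 0.0593
gripper_force: 0.0
```

Call:
servo_tool --moves '[{"dp": [0,0,0],"delta_rot": [0,0,0],"fingers": 0.3},{"dp": [0,0,0],"delta_rot": [0,0,0],"fingers": 0.1},{"dp": [0,0,0],"delta_rot": [0,0,0],"fingers": 0},{"dp": [0,0,0],"delta_rot": [0,0,0],"fingers": 0},{"dp": [0,0,0],"delta_rot": [0,0,0],"fingers": 0}]' --force 90

```text
clock: 3.2
position: [0.5109, 0.3075, 0.2445]
ee_rot: [0.001, 0.009, 1.0, 0.001]
contact_force: [-0.1, 0.3, 3.4]
width: 0.0168
gripper_force: 88.8
```

```bash
python3 - <<'E'
from h import *
from rig import readout
o=np.array([.511,.308])
print(measure(o,np.radians(89),0)); s=readout.get_state(); print(s["width"],s["gripper_force"])
for i in range(2): aim([.511,.308,.244],np.radians(89)); imaging.get_image("top")
cv2.imwrite("pics/grip.png",imaging.get_image("scene")[0][80:300,260:480,::-1])
E
```

```text
{'top': [0.0797, 0.0508, -0.0002, 0.0089, 400.0], 'scene': [0.083, 0.0513, 0.0003, 0.0095, 1380.0]}
0.016597034275592018 89.01626944541931
t 3.3 pos [0.5109 0.3075 0.2445] F [0.  0.2 4.1] M [0.294 0.14  0.106]
rot [ 0.024  0.02  -0.003] dp [-0.001  0.002  0.003]
t 3.35 pos [0.5109 0.3075 0.2445] F [-0.9  0.8  5.2] M [0.294 0.094 0.088]
rot [ 0.023  0.019 -0.003] dp [-0.001  0.002  0.003]
```

View pics/grip.png

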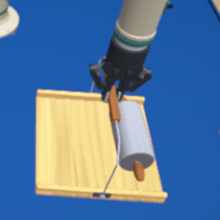

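Call:
servo_tool --moves '[{"dp": [0,-0.011,0],"delta_rot": [-0.1,0,0],"fingers": 0},{"dp": [0,-0.011,0],"delta_rot": [-0.1,0,0],"fingers": 0},{"dp": [0,-0.011,0],"delta_rot": [-0.1,0,0],"fingers": 0},{"dp": [0,-0.011,0],"delta_rot": [-0.1,0,0],"fingers": 0},{"dp": [0,-0.011,0],"delta_rot": [-0.1,0,0],"fingers": 0}]'

```text
clock: 3.95
position: [0.5107, 0.2964, 0.2442]
ee_rot: [0.001, 0.009, 1.0, 0.026]
contact_force: [0.7, 1.5, 5.6]
width: 0.0166
gripper_force: 89.2
```

```bash
python3 - <<'E'
from h import *
o=np.array([.511,.308]); tx=np.radians(89)
print(measure(o,tx,0))
th=.06
for i in range(3): aim([.511,.308-.223*np.sin(th),.0205+.223*np.cos(th)],tx,th); imaging.get_image("top")
E
```

```text
{'top': [0.0789, 0.0512, 0.0006, 0.009, 594.0], 'scene': [0.0831, 0.0513, 0.0003, 0.0095, 1507.0]}
t 4.05 pos [0.5107 0.2962 0.2442] F [-0.7  1.5  5.3] M [0.373 0.088 0.124]
rot [-0.075  0.019 -0.008] dp [-0.002 -0.008  0.005]
t 4.1 pos [0.5107 0.2963 0.2441] F [-0.5  1.8  5.9] M [0.399 0.062 0.144]
rot [-0.077  0.018 -0.007] dp [-0.002 -0.009  0.005]
t 4.15 pos [0.5107 0.2964 0.2442] F [-0.9  1.7  5. ] M [0.342 0.125 0.047]
rot [-0.079  0.018 -0.006] dp [-0.002 -0.009  0.005]
```

Call:
servo_tool --moves '[{"dp": [0,-0.008,-0.005],"delta_rot": [-0.07,0,0],"fingers": 0},{"dp": [0,0,-0.005],"delta_rot": [0,0,0],"fingers": 0},{"dp": [0,0,0],"delta_rot": [0,0,0],"fingers": 0}]'

```text
clock: 4.5
position: [0.5099, 0.2939, 0.2442]
ee_rot: [-0.0, 0.009, 1.0, 0.028]
contact_force: [0.7, 0.7, -4.2]
width: 0.0164
gripper_force: 88.2
```

```bash
cat > look.py <<'E'
from h import *
import sys
th=float(sys.argv[1]); o=np.array([.511,.308]); tx=np.radians(89)
from rig import readout
z=readout.get_state()["position"][2]-.2442
F=[]
for i in range(2):
    print(measure(o,tx,z)); s=readout.get_state(); F.append(np.r_[s["contact_force"],s["moment"]])
print("Favg",np.mean(F,0).round(2))
aim([.511,.308-.223*np.sin(th),.0205+z+.223*np.cos(th)],tx,th)
E
python3 look.py .06
```

```text
{'top': [0.0771, 0.0511, 0.0011, 0.0091, 572.0], 'scene': [0.081, 0.0513, -0.0004, 0.0095, 1516.0]}
{'top': [0.077, 0.051, 0.0009, 0.0089, 575.0], 'scene': [0.0809, 0.0513, 0.0004, 0.0095, 1509.0]}
Favg [-0.54  0.93 -6.58 -0.19 -0.18  0.01]
t 4.7 pos [0.5097 0.2939 0.2443] F [-0.1  0.2 -6.5] M [-0.287 -0.124  0.001]
rot [-0.037 -0.018 -0.003] dp [-0.006  0.003  0.006]
```

Call:
servo_tool --moves '[{"dp": [0,0,-0.005],"delta_rot": [-0.03,0,0],"fingers": 0},{"dp": [0,0,-0.005],"delta_rot": [0,0,0],"fingers": 0},{"dp": [0,0,0],"delta_rot": [0,0,0],"fingers": 0}]'

```text
clock: 5.0
position: [0.5101, 0.294, 0.2471]
ee_rot: [0.0, 0.009, 1.0, 0.03]
contact_force: [0.1, 0.4, -9.1]
width: 0.0166
gripper_force: 87.9
```

```bash
python3 look.py .06
```

```text
{'top': [0.0768, 0.0514, 0.0052, 0.0089, 575.0], 'scene': [0.0812, 0.0518, 0.0048, 0.0096, 1513.0]}
{'top': [0.0773, 0.0515, 0.0054, 0.0092, 595.0], 'scene': [0.0814, 0.0521, 0.005, 0.0099, 1516.0]}
Favg [-0.18  0.04 -8.55 -0.41 -0.01 -0.01]
t 5.2 pos [0.5103 0.2942 0.2475] F [-0.1 -0.3 -8.7] M [-0.41  -0.048 -0.028]
rot [ 0.011  0.006 -0.003] dp [-0.003  0.002  0.007]
```

Call:
servo_tool --moves '[{"dp": [0,0.001,-0.01],"delta_rot": [0,0,0],"fingers": 0},{"dp": [0,0.001,-0.02],"delta_rot": [0,0,0],"fingers": 0},{"dp": [0,0.002,-0.03],"delta_rot": [0,0,0],"fingers": 0},{"dp": [0,0.002,-0.04],"delta_rot": [0,0,0],"fingers": 0},{"dp": [0,0.003,-0.045],"delta_rot": [0,0,0],"fingers": 0}]'

```text
clock: 5.7
position: [0.5104, 0.2944, 0.2775]
ee_rot: [0.001, 0.009, 0.999, 0.031]
contact_force: [-0.9, -0.3, -8.1]
width: 0.0164
gripper_force: 87.9
```

```bash
python3 look.py .06
```

```text
{'top': [0.0777, 0.0516, 0.0062, 0.0089, 608.0], 'scene': [0.082, 0.0544, 0.013, 0.0115, 1550.0]}
{'top': [0.0782, 0.0534, 0.0145, 0.0101, 637.0], 'scene': [0.0818, 0.0528, 0.0114, 0.0102, 1531.0]}
Favg [-0.22  0.39 -8.74 -0.38 -0.08 -0.01]
t 5.9 pos [0.5107 0.2944 0.2773] F [-1.3  0.1 -9.6] M [-0.438  0.073  0.013]
rot [ 0.018  0.023 -0.002] dp [-0.002  0.001  0.004]
```

```bash
cat > step.py <<'E'
from h import *
from rig import readout
import sys
T=float(sys.argv[1]); xt=float(sys.argv[2]) if len(sys.argv)>2 else 0.
N=int(sys.argv[3]) if len(sys.argv)>3 else 3
K,FR,BIAS=.69,.04,.0015
def state():
    s=readout.get_state(); zt=rot(s).as_matrix()[:,2]; P=s["position"]+.223*zt
    ty=rot(s).as_matrix()[:,1]; tx=np.arctan2(ty[1],ty[0])
    return s,P,tx,np.arcsin(ty[2])
t,X,S=[],[],[]
for i in range(N):
    s,P,tx,th=state(); im,d=imaging.get_image("scene")
    m=measure_one("scene",im,d,P[:2],tx,P[2]-.021)
    t.append(s["clock"]);X.append(m[0]-BIAS);S.append(m[2])
s,P,tx,th=state(); t=np.array(t); f=np.polyfit(t-s["clock"],X,1); v,x=f
sl=np.mean(S); b=th-sl-K*np.mean(X)
print("clock %.2f x %s now %.4f v %.4f slope %s th %.4f b %.4f tx %.2f piv %s Fz %.1f"%(s["clock"],np.round(X,4),x,v,np.round(S,4),th,b,np.degrees(tx),P.round(4),s["contact_force"][2]))
b=np.clip(b,-.006,.006)
if abs(v)<.006: v=0
a0=6.5*(-S[-1]); a0=0 if abs(v)<.006 else a0-FR*np.sign(v)
A=np.array([[T**3,T**4,T**5],[3*T**2,4*T**3,5*T**4],[6*T,12*T**2,20*T**3]])
c=np.linalg.solve(A,[xt-x-v*T-a0*T*T/2,-v-a0*T,-a0])
tt=np.minimum(np.arange(1,11)*.1+.02,T)
xr=x+v*tt+a0*tt**2/2+c[0]*tt**3+c[1]*tt**4+c[2]*tt**5
vr=v+a0*tt+3*c[0]*tt**2+4*c[1]*tt**3+5*c[2]*tt**4
ar=a0+6*c[0]*tt+12*c[1]*tt**2+20*c[2]*tt**3
TH=K*xr+b-(ar+FR*np.tanh(vr/.006))/6.5
dth=np.diff(np.r_[th,TH])
for i in range(6): print("x %.3f v %.3f a %.3f th %.4f  rotx %.3f dpy %.4f"%(xr[i],vr[i],ar[i],TH[i],-dth[i]*10,-dth[i]*1.115))
E
cat >> h.py <<'E'
def measure_one(n,im,d,o,tx,z0):
    return measure_n(n,im,d,o,tx,z0)
def measure_n(n,im,d,o,tx,z0):
    global imaging
    class One: pass
    W=world(n,d); hsv=cv2.cvtColor(im,cv2.COLOR_RGB2HSV); H,S,V=[hsv[...,i].astype(int) for i in range(3)]
    c,s=np.cos(tx),np.sin(tx); D=W[...,:2]-o; x=D@[c,s]; y=D@[-s,c]; z=W[...,2]-z0
    wood=(d>0)&(H<30)&(S>40)&(V>140)&(abs(x)<.14)&(abs(y)<.135)&(z>-.012)&(z<.032)
    f=np.polyfit(x[wood],z[wood],1); k=abs(z[wood]-np.polyval(f,x[wood]))<.008
    f=np.polyfit(x[wood][k],z[wood][k],1)
    pin=(d>0)&(S<70)&(V>70)&(abs(x)<.2)&(abs(y)<.072)&(z>.045)&(z<.115)
    q=np.c_[x[pin],z[pin]]
    R=least_squares(lambda p:np.hypot(*(q-p).T)-.042,[np.median(q[:,0]),.052],loss="soft_l1",f_scale=.002)
    return R.x[0],R.x[1],f[0],f[1]
E
sed -i '/^def measure_one/,/measure_n(n,im,d,o,tx,z0)$/d; s/^def measure_n(/def measure_one(/; /global imaging/d; /class One/d' h.py
tail -14 h.py; python3 step.py 2.2
```

```text
M=np.c_[[-np.sin(tx),np.cos(tx),0],[np.cos(tx),np.sin(tx),0],[0,0,-1]]
    Rt=Ro.from_rotvec(th*np.array([np.sin(tx),-np.cos(tx),0]))*Ro.from_matrix(M)
    print("t",round(s["clock"],2),"pos",np.round(s["position"],4),"F",np.round(s["contact_force"],1),"M",np.round(s["moment"],3))
    print("rot",((R.inv()*Rt).as_rotvec()/.1).round(3),"dp",(R.inv().apply(np.array(T)-s["position"])/.2).round(3))
def measure_one(n,im,d,o,tx,z0):
    W=world(n,d); hsv=cv2.cvtColor(im,cv2.COLOR_RGB2HSV); H,S,V=[hsv[...,i].astype(int) for i in range(3)]
    c,s=np.cos(tx),np.sin(tx); D=W[...,:2]-o; x=D@[c,s]; y=D@[-s,c]; z=W[...,2]-z0
    wood=(d>0)&(H<30)&(S>40)&(V>140)&(abs(x)<.14)&(abs(y)<.135)&(z>-.012)&(z<.032)
    f=np.polyfit(x[wood],z[wood],1); k=abs(z[wood]-np.polyval(f,x[wood]))<.008
    f=np.polyfit(x[wood][k],z[wood][k],1)
    pin=(d>0)&(S<70)&(V>70)&(abs(x)<.2)&(abs(y)<.072)&(z>.045)&(z<.115)
    q=np.c_[x[pin],z[pin]]
    R=least_squares(lambda p:np.hypot(*(q-p).T)-.042,[np.median(q[:,0]),.052],loss="soft_l1",f_scale=.002)
    return R.x[0],R.x[1],f[0],f[1]
clock 6.05 x [0.0798 0.0799 0.0798] now 0.0798 v -0.0001 slope [0.0046 0.0023 0.0033] th 0.0608 b 0.0024 tx 88.98 piv [0.5103 0.3078 0.0536] Fz -8.3
x 0.080 v -0.003 a -0.045 th 0.0671  rotx -0.063 dpy -0.0070
x 0.079 v -0.009 a -0.071 th 0.0735  rotx -0.064 dpy -0.0071
x 0.078 v -0.017 a -0.087 th 0.0756  rotx -0.022 dpy -0.0024
x 0.076 v -0.026 a -0.094 th 0.0753  rotx 0.003 dpy 0.0003
x 0.073 v -0.035 a -0.094 th 0.0731  rotx 0.022 dpy 0.0024
x 0.069 v -0.045 a -0.087 th 0.0693  rotx 0.038 dpy 0.0042
```

Call:
servo_tool --moves '[{"dp": [0,-0.007,0],"delta_rot": [-0.063,0,0],"fingers": 0},{"dp": [0,-0.007,0],"delta_rot": [-0.064,0,0],"fingers": 0},{"dp": [0,-0.002,0],"delta_rot": [-0.022,0,0],"fingers": 0},{"dp": [0,0,0],"delta_rot": [0,0,0],"fingers": 0},{"dp": [0,0.002,0],"delta_rot": [0.022,0,0],"fingers": 0}]'

```text
clock: 6.55
position: [0.5104, 0.2914, 0.2765]
ee_rot: [0.001, 0.009, 0.999, 0.037]
contact_force: [-0.5, -0.0, -8.7]
width: 0.0165
gripper_force: 87.9
```

```bash
python3 step.py 1.6
```

```text
clock 6.70 x [0.0736 0.0719 0.0701] now 0.0683 v -0.0353 slope [0.0215 0.0217 0.0238] th 0.0742 b 0.0022 tx 88.99 piv [0.5109 0.3082 0.0541] Fz -8.8
x 0.063 v -0.048 a -0.094 th 0.0666  rotx 0.076 dpy 0.0084
x 0.058 v -0.056 a -0.074 th 0.0598  rotx 0.068 dpy 0.0076
x 0.052 v -0.063 a -0.051 th 0.0521  rotx 0.077 dpy 0.0086
x 0.046 v -0.066 a -0.026 th 0.0439  rotx 0.083 dpy 0.0092
x 0.039 v -0.068 a -0.001 th 0.0354  rotx 0.085 dpy 0.0095
x 0.032 v -0.067 a 0.023 th 0.0270  rotx 0.084 dpy 0.0093
```

Call:
servo_tool --moves '[{"dp": [0,0.008,0],"delta_rot": [0.076,0,0],"fingers": 0},{"dp": [0,0.008,0],"delta_rot": [0.07,0,0],"fingers": 0},{"dp": [0,0.009,0],"delta_rot": [0.077,0,0],"fingers": 0},{"dp": [0,0.009,0],"delta_rot": [0.083,0,0],"fingers": 0},{"dp": [0,0.014,0],"delta_rot": [0.125,0,0],"fingers": 0}]'

```text
clock: 7.2
position: [0.5106, 0.3014, 0.277]
ee_rot: [0.001, 0.009, 1.0, 0.015]
contact_force: [-0.3, -0.2, -8.6]
width: 0.0164
gripper_force: 88.0
```

```bash
python3 step.py 1.0
```

```text
clock 7.35 x [0.0413 0.0382 0.0357] now 0.0327 v -0.0567 slope [0.003  0.0014 0.0092] th 0.0312 b 0.0001 tx 89.02 piv [0.5109 0.3087 0.0541] Fz -8.0
x 0.026 v -0.057 a 0.012 th 0.0223  rotx 0.088 dpy 0.0098
x 0.020 v -0.055 a 0.037 th 0.0145  rotx 0.079 dpy 0.0088
x 0.015 v -0.050 a 0.061 th 0.0073  rotx 0.072 dpy 0.0080
x 0.010 v -0.043 a 0.080 th 0.0012  rotx 0.061 dpy 0.0068
x 0.006 v -0.034 a 0.092 th -0.0034  rotx 0.046 dpy 0.0051
x 0.004 v -0.025 a 0.096 th -0.0060  rotx 0.026 dpy 0.0029
```

Call:
servo_tool --moves '[{"dp": [0,0.01,0],"delta_rot": [0.09,0,0],"fingers": 0},{"dp": [0,0.009,0],"delta_rot": [0.08,0,0],"fingers": 0},{"dp": [0,0.008,0],"delta_rot": [0.072,0,0],"fingers": 0},{"dp": [0,0.007,0],"delta_rot": [0.061,0,0],"fingers": 0},{"dp": [0,0.007,0],"delta_rot": [0.06,0,0],"fingers": 0}]'

```text
clock: 7.85
position: [0.5107, 0.3096, 0.2772]
ee_rot: [0.0, 0.009, 1.0, -0.003]
contact_force: [-1.2, -0.7, -8.4]
width: 0.0165
gripper_force: 88.0
```

```bash
python3 step.py 0.6
```

```text
clock 8.00 x [0.0166 0.0163 0.0163] now 0.0161 v -0.0027 slope [-0.0121 -0.0132 -0.0106] th -0.0052 b -0.0046 tx 89.00 piv [0.5109 0.3084 0.0541] Fz -9.0
x 0.015 v -0.021 a -0.258 th 0.0518  rotx -0.570 dpy -0.0636
x 0.012 v -0.044 a -0.167 th 0.0354  rotx 0.164 dpy 0.0182
x 0.007 v -0.050 a 0.045 th -0.0004  rotx 0.358 dpy 0.0400
x 0.003 v -0.036 a 0.226 th -0.0314  rotx 0.309 dpy 0.0345
x 0.000 v -0.011 a 0.228 th -0.0336  rotx 0.022 dpy 0.0025
x 0.000 v 0.000 a 0.000 th -0.0046  rotx -0.290 dpy -0.0324
```

Call:
servo_tool --moves '[{"dp": [0,-0.026,0],"delta_rot": [-0.23,0,0],"fingers": 0},{"dp": [0,-0.011,0],"delta_rot": [-0.1,0,0],"fingers": 0},{"dp": [0,0,0],"delta_rot": [0,0,0],"fingers": 0},{"dp": [0,0.007,0],"delta_rot": [0.06,0,0],"fingers": 0},{"dp": [0,0.011,0],"delta_rot": [0.1,0,0],"fingers": 0}]'

```text
clock: 8.5
position: [0.5107, 0.3054, 0.2774]
ee_rot: [0.001, 0.009, 1.0, 0.006]
contact_force: [-0.5, 0.6, -7.8]
width: 0.0166
gripper_force: 88.1
```

```bash
python3 step.py 0.6
```

```text
clock 8.65 x [0.0105 0.0087 0.0075] now 0.0059 v -0.0301 slope [0.0083 0.0066 0.0117] th 0.0119 b -0.0030 tx 89.02 piv [0.511  0.3088 0.0543] Fz -8.9
x 0.002 v -0.024 a 0.105 th -0.0113  rotx 0.232 dpy 0.0259
x 0.001 v -0.013 a 0.116 th -0.0145  rotx 0.032 dpy 0.0036
x -0.000 v -0.003 a 0.073 th -0.0116  rotx -0.029 dpy -0.0032
x -0.000 v 0.002 a 0.016 th -0.0071  rotx -0.046 dpy -0.0051
x -0.000 v 0.001 a -0.018 th -0.0014  rotx -0.057 dpy -0.0063
x 0.000 v 0.000 a 0.000 th -0.0030  rotx 0.016 dpy 0.0018
```

Call:
servo_tool --moves '[{"dp": [0,0.026,0],"delta_rot": [0.23,0,0],"fingers": 0},{"dp": [0,0.003,0],"delta_rot": [0.03,0,0],"fingers": 0},{"dp": [0,-0.003,0],"delta_rot": [-0.03,0,0],"fingers": 0},{"dp": [0,-0.006,0],"delta_rot": [-0.05,0,0],"fingers": 0},{"dp": [0,-0.004,0],"delta_rot": [-0.04,0,0],"fingers": 0}]'

```text
clock: 9.15
position: [0.5106, 0.3085, 0.2773]
ee_rot: [0.0, 0.009, 1.0, -0.001]
contact_force: [0.1, -0.2, -7.7]
width: 0.0167
gripper_force: 88.1
```

```bash
python3 step.py 0.8
```

```text
clock 9.30 x [0.0023 0.0022 0.0022] now 0.0021 v -0.0017 slope [0.0022 0.0028 0.0021] th -0.0023 b -0.0062 tx 88.95 piv [0.5109 0.3079 0.0544] Fz -7.7
x 0.002 v -0.001 a -0.017 th -0.0007  rotx -0.017 dpy -0.0019
x 0.002 v -0.003 a -0.017 th 0.0008  rotx -0.015 dpy -0.0017
x 0.001 v -0.004 a -0.009 th 0.0003  rotx 0.005 dpy 0.0006
x 0.001 v -0.005 a 0.002 th -0.0016  rotx 0.019 dpy 0.0021
x 0.000 v -0.004 a 0.013 th -0.0041  rotx 0.025 dpy 0.0028
x 0.000 v -0.002 a 0.019 th -0.0064  rotx 0.023 dpy 0.0026
```

```bash
cat > hold.py <<'E'
import sys
n=int(sys.argv[1]); sys.argv=["",".8"]
exec(open("step.py").read().split("t,X,S=")[0])
L=[]
for i in range(n):
    s,P,tx,th=state(); im,d=imaging.get_image("scene")
    if i%6==0 or i==n-1:
        m=measure_one("scene",im,d,P[:2],tx,P[2]-.021); L.append((s["clock"],m[0]-BIAS,m[2],th,s["contact_force"][2]))
        if abs(L[-1][1])>.012: break
print(np.round(L,4)); print(P,np.degrees(tx))
E
python3 hold.py 68
```

```text
[[ 9.3000e+00  2.1000e-03  1.9000e-03 -2.3000e-03 -7.6822e+00]
 [ 9.6000e+00  2.2000e-03  1.9000e-03 -2.3000e-03 -8.9988e+00]
 [ 9.9000e+00  2.2000e-03  1.5000e-03 -2.3000e-03 -9.0393e+00]
 [ 1.0200e+01  2.1000e-03  2.1000e-03 -2.3000e-03 -7.9255e+00]
 [ 1.0500e+01  2.1000e-03  2.1000e-03 -2.3000e-03 -8.8394e+00]
 [ 1.0800e+01  2.1000e-03  1.9000e-03 -2.3000e-03 -9.2501e+00]
 [ 1.1100e+01  2.1000e-03  1.9000e-03 -2.3000e-03 -7.8304e+00]
 [ 1.1400e+01  2.2000e-03  1.9000e-03 -2.3000e-03 -9.2778e+00]
 [ 1.1700e+01  2.1000e-03  2.1000e-03 -2.3000e-03 -8.3670e+00]
 [ 1.2000e+01  2.1000e-03  2.1000e-03 -2.3000e-03 -8.0526e+00]
 [ 1.2300e+01  2.2000e-03  2.1000e-03 -2.3000e-03 -8.9607e+00]
 [ 1.2600e+01  2.1000e-03  1.7000e-03 -2.3000e-03 -9.0548e+00]
 [ 1.2650e+01  2.2000e-03  1.8000e-03 -2.3000e-03 -8.2649e+00]]
[0.5108861  0.30824536 0.05431534] 88.97931913818056
```

```bash
cat > plan.py <<'E'
import sys
from h import *
from rig import readout
X,Y,Z,TX,TH,T=map(float,sys.argv[1:7]); TX=np.radians(TX)
s=readout.get_state(); R0=rot(s).as_matrix(); P0=s["position"]+.223*R0[:,2]
tx0=np.arctan2(R0[1,1],R0[0,1]); th0=np.arcsin(R0[2,1])
# residual tilt about the closing line is taken out over the move
def pose(u,a):
    tx=tx0+(TX-tx0)*u; ax=a*((X-P0[0])*np.cos(tx)+(Y-P0[1])*np.sin(tx))
    th=th0+(TH-th0)*u-ax/9.75
    M=np.c_[[-np.sin(tx),np.cos(tx),0],[np.cos(tx),np.sin(tx),0],[0,0,-1]]
    R=Ro.from_rotvec(th*np.array([np.sin(tx),-np.cos(tx),0]))*Ro.from_matrix(M)
    P=P0+(np.array([X,Y,Z])-P0)*u
    return P-.223*R.as_matrix()[:,2],R
p,R=pose(0,0); N=round(T*10); out=[]
for i in range(1,N+1):
    w=i/N; u=10*w**3-15*w**4+6*w**5; a=(60*w-180*w*w+120*w**3)/T**2
    q,Q=pose(u,a)
    dp=(R.inv().apply(q-p)/.2).round(3); dr=((R.inv()*Q).as_rotvec()/.1).round(3)
    p=p+R.apply(dp*.2); R=R*Ro.from_rotvec(dr*.1); out.append((dp,dr))
f=lambda v:"["+", ".join("%g"%(k+0.) for k in v)+"]"
for i,(dp,dr) in enumerate(out):
    print(("\n" if i%5==0 else "")+'{"dp": %s, "delta_rot": %s, "fingers": 0},'%(f(dp),f(dr)),end=" ")
print("\nstart",P0.round(4),np.degrees(tx0).round(2),th0.round(4))
E
python3 plan.py .505 .208 .083 87.4 -.004 3
```

```text
{"dp": [0, -0.002, 0], "delta_rot": [-0.021, 0, 0], "fingers": 0}, {"dp": [0, -0.003, 0], "delta_rot": [-0.016, 0, 0.001], "fingers": 0}, {"dp": [0, -0.005, -0.001], "delta_rot": [-0.012, 0, 0.001], "fingers": 0}, {"dp": [0, -0.006, -0.002], "delta_rot": [-0.009, 0, 0.003], "fingers": 0}, {"dp": [0.001, -0.009, -0.002], "delta_rot": [-0.005, 0, 0.005], "fingers": 0}, 
{"dp": [0, -0.011, -0.003], "delta_rot": [-0.002, 0, 0.006], "fingers": 0}, {"dp": [0.001, -0.015, -0.005], "delta_rot": [0.001, 0, 0.008], "fingers": 0}, {"dp": [0, -0.017, -0.005], "delta_rot": [0.003, 0, 0.01], "fingers": 0}, {"dp": [0.001, -0.02, -0.006], "delta_rot": [0.006, 0, 0.011], "fingers": 0}, {"dp": [0.001, -0.022, -0.006], "delta_rot": [0.008, 0, 0.013], "fingers": 0}, 
{"dp": [0.001, -0.025, -0.008], "delta_rot": [0.009, 0, 0.014], "fingers": 0}, {"dp": [0.001, -0.027, -0.008], "delta_rot": [0.01, 0, 0.015], "fingers": 0}, {"dp": [0.001, -0.029, -0.008], "delta_rot": [0.012, 0, 0.017], "fingers": 0}, {"dp": [0.001, -0.029, -0.009], "delta_rot": [0.012, 0, 0.016], "fingers": 0}, {"dp": [0.001, -0.03, -0.00
[... 531 characters left out ...]
.02, -0.006], "delta_rot": [0.005, 0.001, 0.012], "fingers": 0}, {"dp": [0, -0.018, -0.005], "delta_rot": [0.004, 0, 0.009], "fingers": 0}, {"dp": [0, -0.014, -0.004], "delta_rot": [0.001, 0, 0.008], "fingers": 0}, {"dp": [0.001, -0.011, -0.003], "delta_rot": [-0.002, 0, 0.006], "fingers": 0}, 
{"dp": [0, -0.009, -0.002], "delta_rot": [-0.005, 0, 0.005], "fingers": 0}, {"dp": [0, -0.007, -0.002], "delta_rot": [-0.009, 0, 0.003], "fingers": 0}, {"dp": [0, -0.004, -0.001], "delta_rot": [-0.012, 0, 0.002], "fingers": 0}, {"dp": [0, -0.003, 0], "delta_rot": [-0.017, 0, 0], "fingers": 0}, {"dp": [0, -0.002, 0], "delta_rot": [-0.02, 0, 0], "fingers": 0}, 
start [0.5109 0.3082 0.0543] 88.98 -0.0023
```

Call:
servo_tool --moves '[{"dp": [0,-0.002,0],"delta_rot": [-0.021,0,0],"fingers": 0},{"dp": [0,-0.003,0],"delta_rot": [-0.016,0,0.001],"fingers": 0},{"dp": [0,-0.005,-0.001],"delta_rot": [-0.012,0,0.001],"fingers": 0},{"dp": [0,-0.006,-0.002],"delta_rot": [-0.009,0,0.003],"fingers": 0},{"dp": [0.001,-0.009,-0.002],"delta_rot": [-0.005,0,0.005],"fingers": 0}]'

```text
clock: 13.2
position: [0.5104, 0.3037, 0.2783]
ee_rot: [0.001, 0.009, 1.0, 0.002]
contact_force: [-0.7, -0.1, -8.3]
width: 0.0164
gripper_force: 88.1
```

Call:
servo_tool --moves '[{"dp": [0,-0.011,-0.003],"delta_rot": [-0.002,0,0.006],"fingers": 0},{"dp": [0.001,-0.015,-0.005],"delta_rot": [0.001,0,0.008],"fingers": 0},{"dp": [0,-0.017,-0.005],"delta_rot": [0.003,0,0.01],"fingers": 0},{"dp": [0.001,-0.02,-0.006],"delta_rot": [0.006,0,0.011],"fingers": 0},{"dp": [0.001,-0.022,-0.006],"delta_rot": [0.008,0,0.013],"fingers": 0}]'

```text
clock: 13.7
position: [0.5094, 0.2864, 0.2834]
ee_rot: [0.001, 0.012, 1.0, 0.001]
contact_force: [-0.0, 0.3, -7.6]
width: 0.0165
gripper_force: 88.1
```

Call:
servo_tool --moves '[{"dp": [0.001,-0.025,-0.008],"delta_rot": [0.009,0,0.014],"fingers": 0},{"dp": [0.001,-0.027,-0.008],"delta_rot": [0.01,0,0.015],"fingers": 0},{"dp": [0.001,-0.029,-0.008],"delta_rot": [0.012,0,0.017],"fingers": 0},{"dp": [0.001,-0.029,-0.009],"delta_rot": [0.012,0,0.016],"fingers": 0},{"dp": [0.001,-0.03,-0.009],"delta_rot": [0.012,0,0.018],"fingers": 0}]'

```text
clock: 14.2
position: [0.5076, 0.2583, 0.2918]
ee_rot: [0.0, 0.016, 1.0, -0.002]
contact_force: [0.5, 0.6, -8.7]
width: 0.0163
gripper_force: 88.1
```

Call:
servo_tool --moves '[{"dp": [0.001,-0.03,-0.009],"delta_rot": [0.013,0,0.017],"fingers": 0},{"dp": [0,-0.029,-0.009],"delta_rot": [0.012,0,0.017],"fingers": 0},{"dp": [0.001,-0.029,-0.008],"delta_rot": [0.011,0,0.016],"fingers": 0},{"dp": [0.001,-0.026,-0.008],"delta_rot": [0.011,0,0.015],"fingers": 0},{"dp": [0,-0.025,-0.007],"delta_rot": [0.009,0,0.014],"fingers": 0}]'

```text
clock: 14.7
position: [0.506, 0.2307, 0.3001]
ee_rot: [0.0, 0.02, 1.0, -0.004]
contact_force: [-0.5, 0.5, -8.6]
width: 0.0164
gripper_force: 88.1
```

Call:
servo_tool --moves '[{"dp": [0.001,-0.023,-0.006],"delta_rot": [0.008,0,0.013],"fingers": 0},{"dp": [0,-0.02,-0.006],"delta_rot": [0.005,0.001,0.012],"fingers": 0},{"dp": [0,-0.018,-0.005],"delta_rot": [0.004,0,0.009],"fingers": 0},{"dp": [0,-0.014,-0.004],"delta_rot": [0.001,0,0.008],"fingers": 0},{"dp": [0.001,-0.011,-0.003],"delta_rot": [-0.002,0,0.006],"fingers": 0}]'

```text
clock: 15.2
position: [0.505, 0.2137, 0.305]
ee_rot: [0.0, 0.022, 1.0, -0.005]
contact_force: [0.2, 0.8, -7.3]
width: 0.0169
gripper_force: 88.1
```

Call:
servo_tool --moves '[{"dp": [0,-0.009,-0.002],"delta_rot": [-0.005,0,0.005],"fingers": 0},{"dp": [0,-0.007,-0.002],"delta_rot": [-0.009,0,0.003],"fingers": 0},{"dp": [0,-0.004,-0.001],"delta_rot": [-0.012,0,0.002],"fingers": 0},{"dp": [0,-0.003,0],"delta_rot": [-0.017,0,0],"fingers": 0},{"dp": [0,-0.002,0],"delta_rot": [-0.02,0,0],"fingers": 0}]'

```text
clock: 15.7
position: [0.5047, 0.209, 0.3059]
ee_rot: [0.0, 0.023, 1.0, -0.002]
contact_force: [-0.6, -0.0, -8.2]
width: 0.0167
gripper_force: 88.1
```

```bash
python3 step.py 0.8
```

```text
clock 15.85 x [0.0015 0.0015 0.0016] now 0.0016 v 0.0007 slope [-0.0004 -0.     -0.0005] th -0.0040 b -0.0048 tx 87.40 piv [0.5049 0.2081 0.0829] Fz -8.1
x 0.002 v -0.001 a -0.014 th -0.0005  rotx -0.034 dpy -0.0038
x 0.001 v -0.002 a -0.014 th 0.0007  rotx -0.012 dpy -0.0014
x 0.001 v -0.004 a -0.007 th 0.0004  rotx 0.003 dpy 0.0003
x 0.001 v -0.004 a 0.002 th -0.0011  rotx 0.015 dpy 0.0017
x 0.000 v -0.003 a 0.010 th -0.0031  rotx 0.020 dpy 0.0023
x 0.000 v -0.002 a 0.015 th -0.0051  rotx 0.020 dpy 0.0022
```

```bash
python3 plan.py .4725 -.296 .083 79.0 -.004 7
```

```text
{"dp": [0, -0.001, 0], "delta_rot": [-0.009, 0, 0], "fingers": 0}, {"dp": [0, -0.001, 0], "delta_rot": [-0.008, 0, 0], "fingers": 0}, {"dp": [0, -0.003, 0], "delta_rot": [-0.007, 0, 0.001], "fingers": 0}, {"dp": [0, -0.003, 0], "delta_rot": [-0.006, 0, 0.002], "fingers": 0}, {"dp": [0, -0.004, 0], "delta_rot": [-0.006, 0, 0.002], "fingers": 0}, 
{"dp": [0, -0.007, 0], "delta_rot": [-0.005, 0, 0.003], "fingers": 0}, {"dp": [0, -0.008, 0], "delta_rot": [-0.005, 0, 0.005], "fingers": 0}, {"dp": [0.001, -0.01, 0], "delta_rot": [-0.004, 0, 0.005], "fingers": 0}, {"dp": [0, -0.013, 0], "delta_rot": [-0.003, 0, 0.007], "fingers": 0}, {"dp": [0, -0.015, 0], "delta_rot": [-0.002, 0, 0.009], "fingers": 0}, 
{"dp": [0, -0.018, 0], "delta_rot": [-0.003, 0, 0.01], "fingers": 0}, {"dp": [0.001, -0.02, 0], "delta_rot": [-0.001, 0, 0.012], "fingers": 0}, {"dp": [0, -0.024, 0], "delta_rot": [-0.001, 0, 0.014], "fingers": 0}, {"dp": [0, -0.026, 0], "delta_rot": [-0.001, 0, 0.015], "fingers": 0}, {"dp": [0.001, -0.029, 0], "delta_rot": [0, 0, 0.017], "fingers": 0}, 
{"dp": [0, -0.032, 0], "delta_rot": 
[... 3446 characters left out ...]
}, {"dp": [-0.001, -0.013, 0], "delta_rot": [-0.003, 0, 0.007], "fingers": 0}, {"dp": [-0.001, -0.01, 0], "delta_rot": [-0.004, 0, 0.006], "fingers": 0}, {"dp": [-0.001, -0.008, 0], "delta_rot": [-0.005, 0, 0.004], "fingers": 0}, {"dp": [-0.001, -0.007, 0], "delta_rot": [-0.005, 0, 0.003], "fingers": 0}, 
{"dp": [-0.001, -0.004, 0], "delta_rot": [-0.006, 0, 0.003], "fingers": 0}, {"dp": [0, -0.003, 0], "delta_rot": [-0.006, 0, 0.001], "fingers": 0}, {"dp": [0, -0.002, 0], "delta_rot": [-0.007, 0, 0.001], "fingers": 0}, {"dp": [0, -0.002, 0], "delta_rot": [-0.008, 0, 0], "fingers": 0}, {"dp": [0, -0.001, 0], "delta_rot": [-0.009, 0, 0], "fingers": 0}, 
start [0.5049 0.2081 0.0829] 87.4 -0.004
```

Call:
servo_tool --moves '[{"dp": [0,-0.001,0],"delta_rot": [-0.009,0,0],"fingers": 0},{"dp": [0,-0.001,0],"delta_rot": [-0.008,0,0],"fingers": 0},{"dp": [0,-0.003,0],"delta_rot": [-0.007,0,0.001],"fingers": 0},{"dp": [0,-0.003,0],"delta_rot": [-0.006,0,0.002],"fingers": 0},{"dp": [0,-0.004,0],"delta_rot": [-0.006,0,0.002],"fingers": 0}]'

```text
clock: 16.35
position: [0.5047, 0.2065, 0.306]
ee_rot: [0.0, 0.023, 1.0, -0.0]
contact_force: [0.6, -0.4, -9.1]
width: 0.0165
gripper_force: 88.1
```

Call:
servo_tool --moves '[{"dp": [0,-0.007,0],"delta_rot": [-0.005,0,0.003],"fingers": 0},{"dp": [0,-0.008,0],"delta_rot": [-0.005,0,0.005],"fingers": 0},{"dp": [0.001,-0.01,0],"delta_rot": [-0.004,0,0.005],"fingers": 0},{"dp": [0,-0.013,0],"delta_rot": [-0.003,0,0.007],"fingers": 0},{"dp": [0,-0.015,0],"delta_rot": [-0.002,0,0.009],"fingers": 0}]'

```text
clock: 16.85
position: [0.5039, 0.1957, 0.306]
ee_rot: [0.0, 0.024, 1.0, 0.001]
contact_force: [-0.8, 0.1, -8.2]
width: 0.0166
gripper_force: 88.1
```

Call:
servo_tool --moves '[{"dp": [0,-0.018,0],"delta_rot": [-0.003,0,0.01],"fingers": 0},{"dp": [0.001,-0.02,0],"delta_rot": [-0.001,0,0.012],"fingers": 0},{"dp": [0,-0.024,0],"delta_rot": [-0.001,0,0.014],"fingers": 0},{"dp": [0,-0.026,0],"delta_rot": [-0.001,0,0.015],"fingers": 0},{"dp": [0.001,-0.029,0],"delta_rot": [0,0,0.017],"fingers": 0}]'

```text
clock: 17.35
position: [0.5024, 0.1722, 0.306]
ee_rot: [0.001, 0.028, 1.0, 0.001]
contact_force: [0.1, 0.3, -8.1]
width: 0.0165
gripper_force: 88.1
```

Call:
servo_tool --moves '[{"dp": [0,-0.032,0],"delta_rot": [0,0,0.019],"fingers": 0},{"dp": [0,-0.035,0],"delta_rot": [0.001,0,0.02],"fingers": 0},{"dp": [0,-0.038,0],"delta_rot": [0.001,0,0.022],"fingers": 0},{"dp": [0,-0.041,-0.001],"delta_rot": [0.002,0,0.024],"fingers": 0},{"dp": [0,-0.044,0],"delta_rot": [0.002,0,0.025],"fingers": 0}]'

```text
clock: 17.85
position: [0.5, 0.134, 0.3061]
ee_rot: [0.001, 0.033, 0.999, 0.001]
contact_force: [-0.3, -0.2, -8.2]
width: 0.0168
gripper_force: 88.1
```

Call:
servo_tool --moves '[{"dp": [0,-0.046,0],"delta_rot": [0.002,0,0.027],"fingers": 0},{"dp": [0,-0.049,0],"delta_rot": [0.002,0,0.029],"fingers": 0},{"dp": [0,-0.051,0],"delta_rot": [0.003,0,0.029],"fingers": 0},{"dp": [-0.001,-0.053,0],"delta_rot": [0.003,0,0.032],"fingers": 0},{"dp": [-0.001,-0.056,0],"delta_rot": [0.003,0,0.032],"fingers": 0}]'

```text
clock: 18.35
position: [0.4967, 0.0829, 0.306]
ee_rot: [0.001, 0.041, 0.999, 0.0]
contact_force: [0.4, -0.9, -9.0]
width: 0.0168
gripper_force: 88.1
```

Call:
servo_tool --moves '[{"dp": [-0.001,-0.057,0],"delta_rot": [0.004,0,0.034],"fingers": 0},{"dp": [-0.001,-0.06,0],"delta_rot": [0.004,0,0.035],"fingers": 0},{"dp": [-0.001,-0.061,0],"delta_rot": [0.004,0,0.035],"fingers": 0},{"dp": [-0.002,-0.063,0],"delta_rot": [0.004,0,0.037],"fingers": 0},{"dp": [-0.002,-0.063,0],"delta_rot": [0.004,0,0.037],"fingers": 0}]'

```text
clock: 18.85
position: [0.4927, 0.022, 0.3061]
ee_rot: [0.0, 0.05, 0.999, -0.001]
contact_force: [0.7, 0.1, -8.4]
width: 0.0164
gripper_force: 88.1
```

Call:
servo_tool --moves '[{"dp": [-0.003,-0.065,0],"delta_rot": [0.004,0,0.038],"fingers": 0},{"dp": [-0.002,-0.066,0],"delta_rot": [0.005,0,0.039],"fingers": 0},{"dp": [-0.003,-0.067,0.001],"delta_rot": [0.004,0,0.039],"fingers": 0},{"dp": [-0.003,-0.066,0],"delta_rot": [0.005,0,0.039],"fingers": 0},{"dp": [-0.004,-0.067,0],"delta_rot": [0.004,0,0.039],"fingers": 0}]'

```text
clock: 19.35
position: [0.4886, -0.0442, 0.306]
ee_rot: [0.0, 0.059, 0.998, -0.002]
contact_force: [-0.2, -0.7, -8.7]
width: 0.0167
gripper_force: 88.1
```

Call:
servo_tool --moves '[{"dp": [-0.003,-0.067,0],"delta_rot": [0.005,0,0.039],"fingers": 0},{"dp": [-0.004,-0.067,0.001],"delta_rot": [0.004,0.001,0.039],"fingers": 0},{"dp": [-0.004,-0.066,0],"delta_rot": [0.005,0,0.039],"fingers": 0},{"dp": [-0.005,-0.066,0],"delta_rot": [0.004,0,0.039],"fingers": 0},{"dp": [-0.004,-0.065,0.001],"delta_rot": [0.004,0,0.038],"fingers": 0}]'

```text
clock: 19.85
position: [0.4843, -0.1103, 0.306]
ee_rot: [0.0, 0.069, 0.998, -0.003]
contact_force: [0.1, 0.0, -8.7]
width: 0.0163
gripper_force: 88.1
```

Call:
servo_tool --moves '[{"dp": [-0.005,-0.064,0],"delta_rot": [0.005,0,0.037],"fingers": 0},{"dp": [-0.005,-0.062,0],"delta_rot": [0.004,0.001,0.037],"fingers": 0},{"dp": [-0.005,-0.061,0.001],"delta_rot": [0.003,0,0.036],"fingers": 0},{"dp": [-0.005,-0.059,0],"delta_rot": [0.004,0,0.034],"fingers": 0},{"dp": [-0.005,-0.058,0.001],"delta_rot": [0.004,0,0.034],"fingers": 0}]'

```text
clock: 20.35
position: [0.4804, -0.171, 0.306]
ee_rot: [0.0, 0.078, 0.997, -0.004]
contact_force: [0.1, -0.2, -8.8]
width: 0.0165
gripper_force: 88.1
```

Call:
servo_tool --moves '[{"dp": [-0.006,-0.055,0],"delta_rot": [0.003,0.001,0.033],"fingers": 0},{"dp": [-0.005,-0.053,0.001],"delta_rot": [0.003,0,0.031],"fingers": 0},{"dp": [-0.005,-0.051,0],"delta_rot": [0.003,0,0.03],"fingers": 0},{"dp": [-0.005,-0.049,0.001],"delta_rot": [0.002,0.001,0.028],"fingers": 0},{"dp": [-0.005,-0.046,0],"delta_rot": [0.002,0,0.027],"fingers": 0}]'

```text
clock: 20.85
position: [0.4774, -0.2218, 0.306]
ee_rot: [-0.0, 0.085, 0.996, -0.005]
contact_force: [0.2, -0.7, -7.6]
width: 0.0165
gripper_force: 88.1
```

Call:
servo_tool --moves '[{"dp": [-0.004,-0.043,0],"delta_rot": [0.002,0,0.025],"fingers": 0},{"dp": [-0.005,-0.04,0.001],"delta_rot": [0.002,0,0.024],"fingers": 0},{"dp": [-0.004,-0.038,0],"delta_rot": [0.001,0,0.022],"fingers": 0},{"dp": [-0.004,-0.035,0],"delta_rot": [0.001,0.001,0.021],"fingers": 0},{"dp": [-0.004,-0.032,0.001],"delta_rot": [0,0,0.018],"fingers": 0}]'

```text
clock: 21.35
position: [0.475, -0.2594, 0.306]
ee_rot: [0.0, 0.091, 0.996, -0.005]
contact_force: [-0.1, 0.5, -8.3]
width: 0.0164
gripper_force: 88.1
```

Call:
servo_tool --moves '[{"dp": [-0.003,-0.029,0],"delta_rot": [0,0,0.017],"fingers": 0},{"dp": [-0.003,-0.026,0],"delta_rot": [-0.001,0,0.016],"fingers": 0},{"dp": [-0.003,-0.023,0.001],"delta_rot": [-0.001,0,0.013],"fingers": 0},{"dp": [-0.003,-0.021,0],"delta_rot": [-0.001,0,0.012],"fingers": 0},{"dp": [-0.002,-0.017,0],"delta_rot": [-0.003,0.001,0.01],"fingers": 0}]'

```text
clock: 21.85
position: [0.4735, -0.2825, 0.306]
ee_rot: [-0.0, 0.094, 0.996, -0.005]
contact_force: [-1.2, -0.5, -8.3]
width: 0.0166
gripper_force: 88.1
```

Call:
servo_tool --moves '[{"dp": [-0.002,-0.015,0],"delta_rot": [-0.002,0,0.009],"fingers": 0},{"dp": [-0.001,-0.013,0],"delta_rot": [-0.003,0,0.007],"fingers": 0},{"dp": [-0.001,-0.01,0],"delta_rot": [-0.004,0,0.006],"fingers": 0},{"dp": [-0.001,-0.008,0],"delta_rot": [-0.005,0,0.004],"fingers": 0},{"dp": [-0.001,-0.007,0],"delta_rot": [-0.005,0,0.003],"fingers": 0}]'

```text
clock: 22.35
position: [0.4727, -0.2928, 0.3061]
ee_rot: [0.0, 0.096, 0.995, -0.004]
contact_force: [-0.4, 0.4, -8.2]
width: 0.0166
gripper_force: 88.1
```

Call:
servo_tool --moves '[{"dp": [-0.001,-0.004,0],"delta_rot": [-0.006,0,0.003],"fingers": 0},{"dp": [0,-0.003,0],"delta_rot": [-0.006,0,0.001],"fingers": 0},{"dp": [0,-0.002,0],"delta_rot": [-0.007,0,0.001],"fingers": 0},{"dp": [0,-0.002,0],"delta_rot": [-0.008,0,0],"fingers": 0},{"dp": [0,-0.001,0],"delta_rot": [-0.009,0,0],"fingers": 0}]'

```text
clock: 22.85
position: [0.4725, -0.2951, 0.3061]
ee_rot: [0.0, 0.096, 0.995, -0.002]
contact_force: [-0.8, 0.1, -8.3]
width: 0.0166
gripper_force: 88.1
```

```bash
python3 step.py 0.8; python3 - <<'E'
from h import *
for n in ("top","scene"):
    im,d=imaging.get_image(n); np.savez(n+"1.npz",im=im,d=d); cv2.imwrite(f"pics/{n}1.png",im[:,:,::-1])
E
```

```text
clock 23.00 x [0.003  0.0031 0.0031] now 0.0032 v 0.0010 slope [0.0036 0.0037 0.0036] th -0.0038 b -0.0096 tx 79.00 piv [ 0.4725 -0.296   0.0831] Fz -8.5
x 0.003 v -0.002 a -0.026 th 0.0021  rotx -0.059 dpy -0.0066
x 0.003 v -0.005 a -0.027 th 0.0040  rotx -0.019 dpy -0.0021
x 0.002 v -0.007 a -0.014 th 0.0027  rotx 0.013 dpy 0.0015
x 0.001 v -0.007 a 0.004 th -0.0004  rotx 0.031 dpy 0.0034
x 0.001 v -0.006 a 0.020 th -0.0039  rotx 0.035 dpy 0.0039
x 0.000 v -0.004 a 0.028 th -0.0069  rotx 0.030 dpy 0.0034
```

```bash
cat > trayrect.py <<'E'
import sys
from h import *
z0=float(sys.argv[1])
for n in ("top","scene"):
    im,d=imaging.get_image(n); W=world(n,d); hsv=cv2.cvtColor(im,cv2.COLOR_RGB2HSV); H,S,V=[hsv[...,i].astype(int) for i in range(3)]
    Z=W[...,2]-z0; near=(d>0)&(np.hypot(W[...,0]-.4725,W[...,1]+.296)<.24)
    m=near&(H<30)&(S>40)&(V>110)&(Z>.003)&(Z<.036)
    m=cv2.morphologyEx(m.astype(np.uint8),cv2.MORPH_OPEN,np.ones((2,2)))>0
    print(n,"tray",rect(W[m]),m.sum())
    for sgn in (1,-1): # rails: along tray y = +-149
        c,s=np.cos(np.radians(79)),np.sin(np.radians(79)); D=W[...,:2]-[.4725,-.296]; x=D@[c,s]; y=D@[-s,c]
        r=m&(Z>.024)&(abs(y-sgn*.149)<.015)
        if r.sum()>40:
            f=np.polyfit(x[r],y[r],1); print("  rail",sgn,r.sum(),"y %.4f"%np.median(y[r]),"ang off %.2f"%np.degrees(f[0]),"x range",np.percentile(x[r],[1,99]).round(4))
E
python3 trayrect.py .062; python3 -c "
import cv2,numpy as np
a=cv2.imread('pics/top1.png')[110:310,270:480];b=cv2.imread('pics/scene1.png')[110:310,20:230]
cv2.imwrite('pics/both1.png',cv2.resize(np.hstack([a,b]),None,fx=1.9,fy=1.9))"
```

```text
top tray [ 0.4804 -0.2341  0.4968  0.314  78.6071] 7244
  rail 1 330 y 0.1501 ang off -0.54 x range [-0.146  0.149]
  rail -1 358 y -0.1444 ang off 0.26 x range [-0.1149  0.1431]
scene tray [ 0.7265 -0.231   0.8817  0.399  13.537 ] 8198
  rail 1 255 y 0.1447 ang off 0.24 x range [-0.088   0.1511]
  rail -1 620 y -0.1519 ang off 0.26 x range [-0.1376  0.1498]
```

View pics/both1.png

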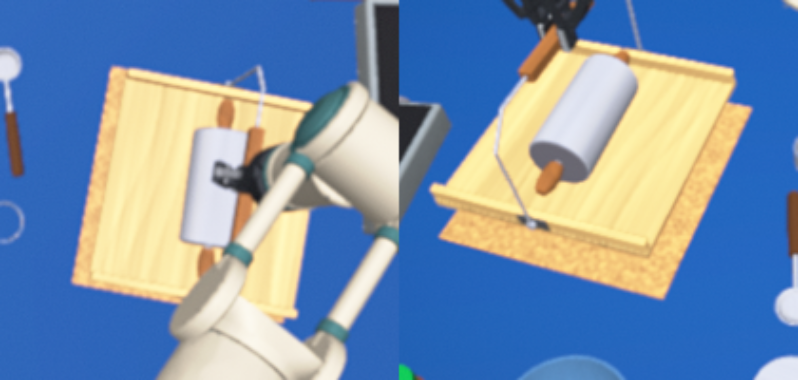

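Call:
servo_tool --moves '[{"dp": [0,0,0.004],"delta_rot": [0.005,0,0],"fingers": 0},{"dp": [0,0.001,0.008],"delta_rot": [0.005,0,0],"fingers": 0},{"dp": [0,0.001,0.012],"delta_rot": [0.005,0,0],"fingers": 0},{"dp": [0,0,0.016],"delta_rot": [0.005,0,0],"fingers": 0},{"dp": [0,0.001,0.018],"delta_rot": [0.005,0,0],"fingers": 0}]'

```text
clock: 23.7
position: [0.4725, -0.2946, 0.2942]
ee_rot: [0.0, 0.096, 0.995, -0.003]
contact_force: [0.0, -0.6, -8.8]
width: 0.0163
gripper_force: 88.1
```

Call:
servo_tool --moves '[{"dp": [0,0,0.018],"delta_rot": [0,0,0],"fingers": 0},{"dp": [0,0,0.018],"delta_rot": [0,0,0],"fingers": 0},{"dp": [0,0,0.018],"delta_rot": [0,0,0],"fingers": 0},{"dp": [0,0,0.018],"delta_rot": [0,0,0],"fingers": 0},{"dp": [0,0,0.018],"delta_rot": [0,0,0],"fingers": 0}]'

```text
clock: 24.2
position: [0.4726, -0.2948, 0.2762]
ee_rot: [0.0, 0.096, 0.995, -0.003]
contact_force: [0.1, 0.8, -9.3]
width: 0.0166
gripper_force: 88.1
```

Call:
servo_tool --moves '[{"dp": [0,0,0.018],"delta_rot": [0,0,0],"fingers": 0},{"dp": [0,0,0.018],"delta_rot": [0,0,0],"fingers": 0},{"dp": [0,0,0.018],"delta_rot": [0,0,0],"fingers": 0},{"dp": [0,0,0.016],"delta_rot": [0,0,0],"fingers": 0},{"dp": [0,0,0.014],"delta_rot": [0,0,0],"fingers": 0}]'

```text
clock: 24.7
position: [0.4726, -0.2948, 0.2594]
ee_rot: [0.0, 0.096, 0.995, -0.003]
contact_force: [0.2, -0.2, -9.0]
width: 0.0164
gripper_force: 88.1
```

Call:
servo_tool --moves '[{"dp": [0,0,0.01],"delta_rot": [0,0,0],"fingers": 0},{"dp": [0,0,0.008],"delta_rot": [0,0,0],"fingers": 0},{"dp": [0,0,0.006],"delta_rot": [0,0,0],"fingers": 0},{"dp": [0,0,0.004],"delta_rot": [0,0,0],"fingers": 0},{"dp": [0,0,0.002],"delta_rot": [0,0,0],"fingers": 0}]'

```text
clock: 25.2
position: [0.4726, -0.2949, 0.2537]
ee_rot: [0.0, 0.096, 0.995, -0.003]
contact_force: [0.1, -0.3, -8.3]
width: 0.0163
gripper_force: 88.1
```

```bash
python3 step.py 0.8|head -1; python3 trayrect.py .0095
```

```text
clock 25.35 x [0.0028 0.0028 0.0028] now 0.0027 v -0.0005 slope [-0.0004  0.0001  0.0002] th -0.0064 b -0.0083 tx 79.00 piv [ 0.4725 -0.2964  0.0308] Fz -8.4
top tray [ 0.4814 -0.2235  0.479   0.3151 79.4461] 6478
  rail 1 243 y 0.1498 ang off -0.57 x range [-0.146   0.1484]
  rail -1 316 y -0.1445 ang off 0.28 x range [-0.1029  0.1449]
scene tray [ 0.7311 -0.2299  0.8715  0.4006 13.4376] 7676
  rail 1 236 y 0.1446 ang off 0.40 x range [-0.0781  0.1508]
  rail -1 574 y -0.1520 ang off -0.03 x range [-0.1363  0.1498]
```

Call:
servo_tool --moves '[{"dp": [0,0,0.002],"delta_rot": [0,0,0],"fingers": 0},{"dp": [0,0,0.003],"delta_rot": [0,0,0],"fingers": 0},{"dp": [0,0,0.003],"delta_rot": [0,0,0],"fingers": 0},{"dp": [0,0,0.003],"delta_rot": [0,0,0],"fingers": 0},{"dp": [0,0,0.003],"delta_rot": [0,0,0],"fingers": 0}]'

```text
clock: 25.95
position: [0.4725, -0.2949, 0.2509]
ee_rot: [0.0, 0.096, 0.995, -0.003]
contact_force: [0.2, -0.1, -8.4]
width: 0.0161
gripper_force: 88.1
```

Call:
servo_tool --moves '[{"dp": [0,0,0.002],"delta_rot": [0,0,0],"fingers": 0},{"dp": [0,0,0.002],"delta_rot": [0,0,0],"fingers": 0},{"dp": [0,0,0.002],"delta_rot": [0,0,0],"fingers": 0},{"dp": [0,0,0.002],"delta_rot": [0,0,0],"fingers": 0},{"dp": [0,0,0],"delta_rot": [0,0,0],"fingers": 0}]'

```text
clock: 26.45
position: [0.4725, -0.2951, 0.2506]
ee_rot: [0.001, 0.096, 0.995, -0.004]
contact_force: [-3.3, 1.5, 4.1]
width: 0.0164
gripper_force: 89.8
```

```bash
python3 step.py 0.8|head -1; python3 hold.py 4|tail -4; python3 -c "
from rig import readout; s=readout.get_state(); print(s['contact_force'],s['moment'])"
```

```text
clock 26.60 x [0.0029 0.0029 0.0029] now 0.0029 v -0.0004 slope [0.0031 0.0034 0.0033] th -0.0072 b -0.0125 tx 79.01 piv [ 0.4726 -0.2967  0.0275] Fz 6.1
[[ 2.6600e+01  2.9000e-03  3.4000e-03 -7.2000e-03  6.0811e+00]
 [ 2.6750e+01  3.0000e-03  3.4000e-03 -7.2000e-03  5.4137e+00]]
[ 0.47257699 -0.29672008  0.02754506] 79.00583565282744
[-4.24874983  1.72587813  5.82726302] [ 0.4358284   0.60453322 -0.05262207]
```

Call:
servo_tool --moves '[{"dp": [0,0,-0.002],"delta_rot": [0,0,0],"fingers": 0},{"dp": [0,0,-0.002],"delta_rot": [0,0,0],"fingers": 0},{"dp": [0,0,0],"delta_rot": [0,0,0],"fingers": 0}]' --force 60

```text
clock: 27.1
position: [0.4725, -0.2951, 0.2505]
ee_rot: [0.0, 0.096, 0.995, -0.003]
contact_force: [-4.4, 1.1, 4.7]
width: 0.0165
gripper_force: 90.0
```

```bash
python3 step.py 0.8|head -1;  python3 -c "
from rig import readout; s=readout.get_state(); print(s['contact_force'],s['moment'])"
```

```text
clock 27.25 x [0.0029 0.0028 0.0028] now 0.0028 v -0.0005 slope [0.0028 0.0032 0.0028] th -0.0069 b -0.0118 tx 79.01 piv [ 0.4725 -0.2966  0.0275] Fz 5.8
[-4.03227987  1.99980611  5.75719343] [ 0.29383308  0.5465046  -0.04792864]
```

Call:
servo_tool --moves '[{"dp": [0,0,-0.003],"delta_rot": [0,0,0],"fingers": 0},{"dp": [0,0,0],"delta_rot": [0,0,0],"fingers": 0},{"dp": [0,0,0],"delta_rot": [0,0,0],"fingers": 0}]' --force 60

```text
clock: 27.55
position: [0.4726, -0.295, 0.2505]
ee_rot: [0.0, 0.096, 0.995, -0.003]
contact_force: [-2.5, 0.9, 1.5]
width: 0.0161
gripper_force: 89.7
```

```bash
python3 step.py 0.8|head -1;  python3 -c "
from rig import readout; s=readout.get_state(); print(s['contact_force'],s['moment'])"
```

```text
clock 27.70 x [0.0027 0.0027 0.0027] now 0.0027 v 0.0002 slope [0.0033 0.0031 0.003 ] th -0.0064 b -0.0114 tx 79.01 piv [ 0.4725 -0.2964  0.0276] Fz 2.2
[-3.25305647  0.89360838  2.21852952] [ 0.06921548  0.46262894 -0.06671483]
```

Call:
servo_tool --moves '[{"dp": [0,0,0],"delta_rot": [0,0,0],"fingers": 0.25},{"dp": [0,0,0],"delta_rot": [0,0,0],"fingers": 0.3},{"dp": [0,0,0],"delta_rot": [0,0,0],"fingers": 0.4},{"dp": [0,0,0],"delta_rot": [0,0,0],"fingers": 0.6},{"dp": [0,0,0],"delta_rot": [0,0,0],"fingers": 0.8}]' --force 20

```text
clock: 28.2
position: [0.4728, -0.295, 0.2508]
ee_rot: [0.0, 0.096, 0.995, -0.003]
contact_force: [0.3, -0.1, 0.6]
width: 0.0622
gripper_force: 0.0
```

Call:
servo_tool --moves '[{"dp": [0,0,0],"delta_rot": [0,0,0],"fingers": 0.9},{"dp": [0,0,-0.02],"delta_rot": [0,0,0],"fingers": 0.9},{"dp": [0,0,-0.06],"delta_rot": [0,0,0],"fingers": 0.9},{"dp": [0,0,-0.1],"delta_rot": [0,0,0],"fingers": 0.9},{"dp": [0,0,-0.1],"delta_rot": [0,0,0],"fingers": 0.9}]'

```text
clock: 28.7
position: [0.4726, -0.2946, 0.3082]
ee_rot: [0.0, 0.096, 0.995, -0.003]
contact_force: [0.7, 0.6, 0.4]
width: 0.0771
gripper_force: 0.0
```

Call:
servo_tool --moves '[{"dp": [0,0,-0.12],"delta_rot": [0,0,0],"fingers": 0.9},{"dp": [0,0,-0.12],"delta_rot": [0,0,0],"fingers": 0.9},{"dp": [0,0,-0.06],"delta_rot": [0,0,0],"fingers": 0.9},{"dp": [0,0,0],"delta_rot": [0,0,0],"fingers": 0.9},{"dp": [0,0,0],"delta_rot": [0,0,0],"fingers": 0.9}]'

```text
clock: 29.2
position: [0.4724, -0.294, 0.3663]
ee_rot: [-0.0, 0.096, 0.995, -0.003]
contact_force: [-0.1, -0.3, -1.4]
width: 0.0766
gripper_force: 0.0
```

```bash
python3 trayrect.py .006; python3 - <<'E'
from h import *
from rig import readout
for i in range(2): print(measure(np.array([.4725,-.2962]),np.radians(79),.006))
print(readout.get_state()["position"],readout.get_state()["clock"])
a=imaging.get_image("top")[0][110:310,270:480,::-1]; b=imaging.get_image("scene")[0][110:310,20:230,::-1]
cv2.imwrite('pics/both2.png',cv2.resize(np.hstack([a,b]),None,fx=1.9,fy=1.9))
E
```

```text
top tray [ 0.4827 -0.2232  0.4738  0.3152 78.4439] 6868
  rail 1 330 y 0.1503 ang off -0.63 x range [-0.1464  0.147 ]
  rail -1 362 y -0.1444 ang off 0.20 x range [-0.1428  0.1445]
scene tray [ 0.7276 -0.232   0.8794  0.4027 13.4619] 7758
  rail 1 251 y 0.1450 ang off 0.22 x range [-0.0938  0.1505]
  rail -1 576 y -0.1519 ang off -0.08 x range [-0.1392  0.1499]
{'top': [0.0009, 0.0511, -0.0014, 0.0093, 1173.0], 'scene': [0.004, 0.0508, 0.0035, 0.0086, 1450.0]}
{'top': [0.0013, 0.051, -0.0013, 0.0093, 1174.0], 'scene': [0.0039, 0.0508, 0.003, 0.0086, 1452.0]}
[ 0.47242019 -0.29403042  0.36578846] 29.5
```

View pics/both2.png

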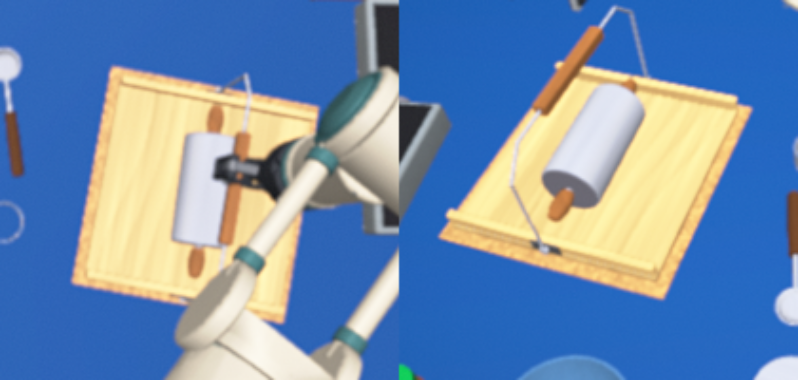

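The tray sits square on the mat with even cork margins all round. The pin lies along its middle (top crop col ~205) under the handle, and the gripper is open and clear above.

```bash
python3 -c "
from rig import manip; print(manip.sign_off())"
```

```text
the job is handed in; nothing more can be done
None
```

The tray is on the cork mat, centred to about 2 mm and square, with the pin within about 4 mm of the middle under the handle. It had lain steady in the air for 3.4 s before the carry, the gripper has let go and is clear, and the job was handed in at about 29.6 s.

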